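# Stand the drained ghee pot in its ring by the griddle

### The job

The little round-bottomed steel ghee pot has been left upside down on the ribbed draining mat. Turn it right way up and stand it upright, mouth to the ceiling, in the hole of the wooden ring stand on the tray, and let go. Set it down gently rather than letting it fall, and leave the ring stand, the tumbler and the saucer where they are.

Things in the scene. Friction and masses are not known exactly. Their poses are not given: they have to be found in the camera images.
- pot: ghee pot: open steel pot, no foot or handle, 73 tall, 160 g. Half-ball bottom of radius 30, straight belly 60 across and 20 high, neck 51, flared mouth 58 across; wall 3 to 5. Origin: centre of the mouth; z axis from the mouth to the round bottom (belly at 23 to 43, bottom tip at 73). Starts mouth down (z up), must end mouth up (z down). Lying on its side its axis is level within 2 degrees
- pot_ball (a point): centre of the pot's half-ball bottom, on its axis 43 mm from the mouth; the belly's middle lies 10 mm from it towards the mouth. The half turn is more than one tilted grasp gives: lay the pot on its side and take it again another way
- mat: fixed black ribbed draining mat, 220 (x) by 270 (y); 5 thick with ribs along its y axis, 3 high, 4 wide, every 14 with one in the middle: rib tops at 8. Origin: centre of its underside. Left or right of the robot's middle, the tray on the other side. A pot laid along the ribs does not roll
- tray: fixed low aluminium tray, 220 (x) by 250 (y), inner floor at 3, rim 9 high. Origin: centre of its underside
- stand: wooden ring stand, loose, 220 g, lying flat on the tray: 88 across at the foot, 82 to 86 above, 20 high, with a through hole 44 across at the top. Origin: centre of its underside. A ball bottom of radius 30 seated in the hole has its centre 40 mm above this origin and keeps whatever tilt it is left with
- stand_top (a point): centre of the hole at the ring stand's upper face, 20 above its underside
- tumbler: bystander on the mat: flat-bottomed steel tumbler upside down, 78 tall, 60 across at the rim. Origin: centre of the rim it stands on
- saucer: bystander on the tray: shallow white saucer, 84 across, 16 high. Origin: centre of its underside
Mind the look-alikes: they are no part of the job. Leave any purple or red look-alike of the pot alone.

How it is judged (in metres and radians):
At the end, for the whole second after the job is handed in: The pot sits in the hole of the ring stand (its ball centre within 6 mm of the hole's axis and 36 to 44 mm above the stand's underside), mouth up within 14 degrees of upright, at rest and released; the stand lies flat, within 30 mm of where it was (horizontal distance between pot_ball and stand_top below 0.006 m and z of pot_ball in the frame of stand between 0.036 and 0.044 m and angle between pot's own z axis and vertical above 2.897 rad and distance of stand from where it was at the start of the episode below 0.03 m and angle between stand's own z axis and vertical below 0.1 rad and linear speed of pot below 0.02 m/s and angular speed of pot below 0.2 rad/s); the robot touches nothing.
It fails at once if the pot is dropped or thrown: it moves faster than 0.45 m/s with no finger touching it, as after a fall of 10 mm (contact force between pot and the fingers below 0.05 N and linear speed of pot above 0.45 m/s).
It fails at once if the tumbler or the saucer is shifted by more than 30 mm (distance of any of tumbler, saucer from where it was at the start of the episode above 0.03 m).
It also fails if it takes over 56 s, if anything falls off the work surface, if the arm or the gripper's body presses on something with over 40 N, if the wrist force passes 120 N, or if a joint passes its speed limit or range.

### The arm

A 6-joint arm with a two-finger parallel gripper is mounted at the origin on the work surface. World frame = base frame: x ahead of the robot, y to its left, z up, the work surface at z = 0. Lengths are in m, angles in degrees, forces in N, time in s.
With the tool pointing down it reaches from about 0.375 to 0.975 m from the base axis. Payload 3.8 kg.
Tool frame: the origin (TCP) lies at the very end of the fingers, on their centre line; the grasp point (between the pads) lies bot.grip_depth behind it (bot.grip_depth is the distance from the TCP to the grasp point, in m); z points along the fingers, y is the line along which they close (so a half turn about z gives the same grasp; the last joint's range is limited). The gripper opens to 88 mm and grips with 3 to 60 N. Pads are 18 mm wide; open, the fingers measure 123 mm over their backs; the gripper's body (75 mm by 187 mm) begins 45 mm behind the grasp point.
Start: joints at [-74.994, 15.12, 91.902, -0, 72.978, -2.114], TCP at [0.199, -0.645, 0.239] pointing down, gripper open.
Joint ranges: [-150.88, 150.88], [-54.13, 125.18], [17.81, 147.31], [-75.09, 255.09], [0, 152.58], [-146.25, 146.25]. Speed limits (degrees/s): [147.25, 147.25, 180, 180, 180, 180].

### API

Orientations are given as a 3x3 rotation matrix whose columns are the frame's x, y, z axes.
In Python, from station import bot, cams gives the robot as it stands.
- The arm moves only by the tool jog_arm, never from a script. Its argument "moves" is text: rows parted by semicolons, each of 7 numbers parted by spaces: the shift along the tool's x, y, z in mm, then the turn, a rotation vector about the tool's x, y, z in degrees, then the closure in counts, from 0 (fully open) to 255 (shut). In form: dx dy dz rx ry rz claw; .... A call has 1 to 10 rows; each row shifts and turns the commanded pose from where the row before left it, along the tool's axes as they then stand; what a row does not reach is not made up. A row lasts 1/8 s, in which the tool goes at most 62.5 mm and 10.7 degrees, less where a joint would pass 70% of its speed; a pose out of reach is approached as far as the arm can. A call with a gripper value outside its range is refused whole. The fingers move at their own pace and stop on an object; the grip force is fixed at half the most. Time passes only in rows, so rows that do not move let the fingers close. It gives the time, the measured TCP pose, the force, the opening and the grip force at its end, in the units of the state.
- bot.get_obs(): the state, without advancing time (a new reading comes with each control period).
- cams.read_camera(name): name is "scene" or "top" or "wrist"; returns a dict with "color" (420x560x3 uint8, blue, green, red), "fx", "fy", "cx", "cy" (pixels), "camera_from_world" (4x4, takes a point from world to camera coordinates). Camera axes: x right, y up, looking along -z (the intrinsics and any distortion apply to the point x, -y, -z); pixel columns grow to the right and rows downward; lengths in m; the calibration is good to about 2 mm. A picture is of the moment at which its call begins. There is no depth.
- bot.job_done(): hands the job in; it is judged then, once.
The state is a dict: "clock": time; "qpos": joint angles; "joint_vel": joint speeds; "joint_efforts": joint torques, N m; "position": TCP position; "ee_rot": TCP orientation; "wrist_force": force on the tool from outside, world axes, zero at the start; "ft_torque": the same for the moment, N m; "grip_width": opening from 0.0 (shut) to 1.0 (fully open); "grasp_force": force on a finger pad.
Only numpy, scipy, OpenCV 4.12 (cv2) and the standard library are available. Lean on these libraries where they do the work, as an engineer would, in place of code of your own. Each camera call takes 0.05 s, during which the arm holds its last target. There are 200 camera calls.

## Working session

There is one attempt and no reset: what is moved stays moved. The work goes in short steps, Python scripts to look and compute and a tool call to move; the robot and the scene stay as the last step left them, time stands still between calls to the robot, and variables do not carry over. Pictures are saved under pics/ and viewed, at most 10 in all, crops included, and the job is handed in when it is done.

Besides the shell and the picture viewer there is one more tool, called after ">>>" in YAML: its name, and indented under it one key for each argument. jog_arm: Moves the arm, as the interface text tells. Its arguments: {"type":"object","properties":{"moves":{"type":"string"}},"required":["moves"]}

```bash
mkdir -p pics; ls
cat > h.py <<'E'
import numpy as np, cv2
from station import bot, cams
def ray(c,u,v):
    T=np.array(c["camera_from_world"]);R=T[:3,:3];o=-R.T@T[:3,3]
    d=R.T@np.array([(u-c["cx"])/c["fx"],-(v-c["cy"])/c["fy"],-1.]);return o,d
def onz(c,u,v,z):
    o,d=ray(c,u,v);return o+d*(z-o[2])/d[2]
def proj(c,p):
    T=np.array(c["camera_from_world"]);q=T[:3,:3]@np.array(p)+T[:3,3]
    return c["cx"]+c["fx"]*q[0]/-q[2], c["cy"]+c["fy"]*-q[1]/-q[2]
E
python3 - <<'E'
from h import *
for n in("scene","top"):
    c=cams.read_camera(n);cv2.imwrite(f"pics/{n}0.png",c["color"]);print({k:(v if k!="color" else 0) for k,v in c.items()})
print(bot.get_obs(),bot.grip_depth)
E
```

```text
pics
{'color': 0, 'fx': 486.75470595601433, 'fy': 486.75470595601433, 'cx': 272.6998822382478, 'cy': 210.94915506812941, 'camera_from_world': array([[ 0.4715888 ,  0.88181273, -0.00321019, -0.20435852],
       [-0.59165712,  0.31911029,  0.74034484,  0.23857422],
       [ 0.65386991, -0.347239  ,  0.67221962, -1.49043769],
       [ 0.        ,  0.        ,  0.        ,  1.        ]])}
{'color': 0, 'fx': 405.5979902711982, 'fy': 405.5979902711982, 'cx': 281.6926435592414, 'cy': 214.29507813564194, 'camera_from_world': array([[ 0.00633328, -0.99954828,  0.02937913, -0.01686763],
       [ 0.98660125,  0.01103564,  0.16277652, -0.45511847],
       [-0.16302721,  0.02795457,  0.98622547, -0.82495256],
       [ 0.        ,  0.        ,  0.        ,  1.        ]])}
{'clock': 0.1, 'qpos': array([-7.49964021e+01,  1.51647395e+01,  9.19726903e+01,  4.40281702e-05,
        7.29779577e+01, -2.11534096e+00]), 'joint_vel': array([-0.05339806,  0.03559123, -0.18875204, -0.05928552, -0.00135576,
       -0.04402734]), 'joint_efforts': array([-9.29732705e-04, -5.03619790e+01, -3.58071077e+01,  7.29654380e-02,
        2.33353092e-02, -4.97326494e-05]), 'position': array([ 0.19851044, -0.64448038,  0.23752069]), 'ee_rot': array([[ 9.55695855e-01,  2.94355503e-01, -5.20645961e-04],
       [ 2.94355954e-01, -9.55693878e-01,  1.94542751e-03],
       [ 7.50691349e-05, -2.01249224e-03, -9.99997972e-01]]), 'wrist_force': array([ 0.68283011, -0.37752313,  0.40668916]), 'ft_torque': array([0.05815221, 0.01687427, 0.0067982 ]), 'grasp_force': 0.0, 'grip_width': 1.0002571211319637} 0.0187
```

View pics/scene0.png

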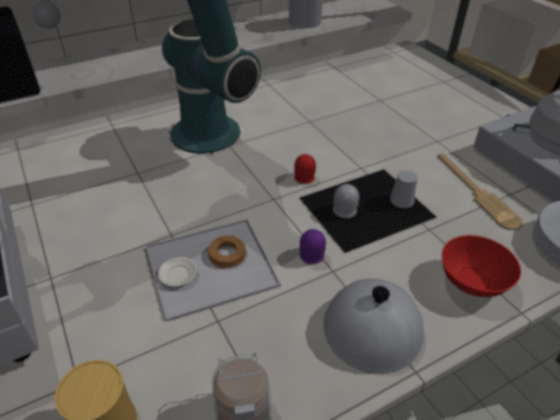

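View pics/top0.png

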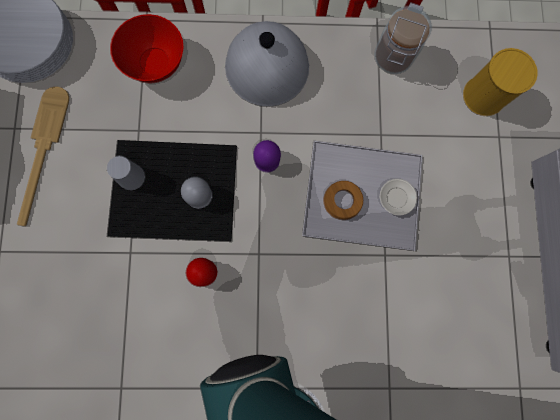

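The scene view shows the steel pot at (346,200), the tumbler at (404,190) and the stand at (228,250). The top view shows the pot at (196,192), the tumbler at (124,172), the stand at (344,200), the saucer at (398,197), and the purple and red look-alikes at (267,155) and (201,272).

Run:
```python
from h import *
C={n:cams.read_camera(n) for n in("scene","top")}
def blobs(n,m,amin=60):
    k,l,s,ce=cv2.connectedComponentsWithStats(m.astype(np.uint8))
    return [(s[i].tolist(),ce[i].round(1).tolist()) for i in range(1,k) if s[i][4]>amin]
t=C["top"];h=cv2.cvtColor(t["color"],cv2.COLOR_BGR2HSV)
# mat: dark
dark=(h[...,2]<50);dark[:120]=0;dark[260:]=0;dark[:,:90]=0;dark[:,245:]=0
cn=max(cv2.findContours(dark.astype(np.uint8),0,2)[0],key=cv2.contourArea)
box=cv2.boxPoints(cv2.minAreaRect(cn));P=[onz(t,*p,0.007) for p in box]
print("mat",np.round(P,3).tolist(),np.mean(P,0).round(4))
e=P[1]-P[0];print([np.linalg.norm(P[i]-P[i-1]) for i in range(4)])
for i in range(4):
  d=P[i]-P[i-1];print(np.degrees(np.arctan2(d[1],d[0])).round(1))
# bright blobs inside mat
hull=np.zeros(dark.shape,np.uint8);cv2.fillPoly(hull,[cv2.convexHull(cn)],1)
m=(hull>0)&(h[...,2]>85)
for s,ce in blobs("top",m): print("onmat",s,ce,onz(t,*ce,.051).round(4))
# stand
st=(h[...,0]>5)&(h[...,0]<22)&(h[...,1]>110)
st[:170]=0;st[240:]=0;st[:,:310]=0;st[:,:][:,380:]=0
cs,hi=cv2.findContours(st.astype(np.uint8),cv2.RETR_CCOMP,cv2.CHAIN_APPROX_NONE)
for c,hh in zip(cs,hi[0]):
  if len(c)>15:
    e=cv2.fitEllipse(c);print("stand","hole" if hh[3]>=0 else "outer",e, onz(t,*e[0],.023).round(4), (onz(t,e[0][0]+e[1][1]/2,e[0][1],.023)-onz(t,e[0][0]-e[1][1]/2,e[0][1],.023)).round(3))
# scene checks
s=C["scene"];hs=cv2.cvtColor(s["color"],cv2.COLOR_BGR2HSV)
st=(hs[...,0]>5)&(hs[...,0]<22)&(hs[...,1]>110);st[:230]=0;st[270:]=0;st[:,:200]=0;st[:,250:]=0
cs,hi=cv2.findContours(st.astype(np.uint8),cv2.RETR_CCOMP,cv2.CHAIN_APPROX_NONE)
for c,hh in zip(cs,hi[0]):
  if len(c)>15:
    e=cv2.fitEllipse(c);print("sc stand",hh[3]>=0,e,onz(s,*e[0],.023 if hh[3]<0 else .021).round(4))
cv2.imwrite("pics/crops.png",np.hstack([cv2.resize(t["color"][130:260,100:250],None,fx=2.6,fy=2.6,interpolation=2),cv2.resize(s["color"][150:280,285:435],None,fx=2.6,fy=2.6,interpolation=2)]))
```

```text
mat [[0.409, 0.361, 0.007], [0.626, 0.368, 0.007], [0.618, 0.09, 0.007], [0.399, 0.094, 0.007]] [0.5129 0.2283 0.007 ]
[np.float64(0.26793583351056605), np.float64(0.21759774559743156), np.float64(0.2787188645510932), np.float64(0.21866285348114411)]
87.9
1.8
-91.8
178.9
onmat [113, 156, 18, 23, 315] [121.0, 167.3] [0.5497 0.327  0.051 ]
onmat [181, 178, 22, 25, 447] [191.7, 189.9] [0.5028 0.1769 0.051 ]
stand outer ((343.0910339355469, 199.7001495361328), (37.72979736328125, 38.224708557128906), 94.80751037597656) [ 0.4915 -0.1473  0.023 ] [ 0.001 -0.084  0.   ]
stand hole ((343.4580078125, 199.1863555908203), (19.301246643066406, 21.501832962036133), 127.83893585205078) [ 0.4926 -0.1482  0.023 ] [ 0.001 -0.047  0.   ]
sc stand False ((226.47535705566406, 251.3948974609375), (29.339540481567383, 35.519466400146484), 84.06930541992188) [ 0.5022 -0.1544  0.023 ]
sc stand True ((226.23472595214844, 250.45677185058594), (12.629112243652344, 20.117630004882812), 82.17504119873047) [ 0.4975 -0.1531  0.021 ]
```

View pics/crops.png

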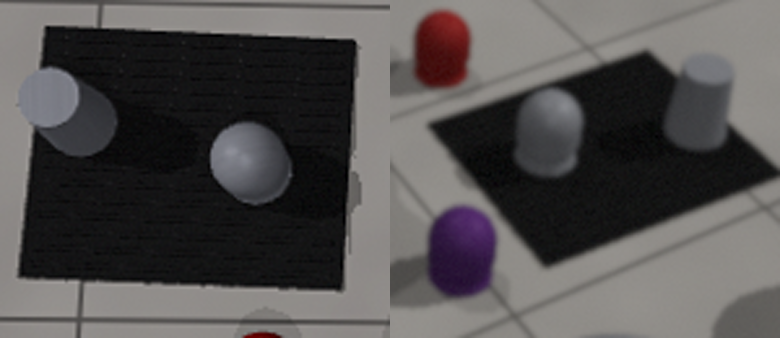

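The crops show the pot mouth down, with its ball centre at about (195,191.5) in top and (346,197) in scene. The ribs run along about world y. I'll move above the pot first and refine from the wrist camera.

>>> jog_arm:
  moves: "0 0 0 0 0 -10.4 0;0 0 0 0 0 -10.4 0;0 0 0 0 0 -10.4 0;0 0 0 0 0 -10.4 0;0 0 0 0 0 -10.4 0;0 0 0 0 0 -10.4 0;0 0 0 0 0 -10.4 0;54 20 0 0 0 0 0;54 20 0 0 0 0 0;54 20 0 0 0 0 0"

```text
clock: 1.45
position: [0.2592, -0.4815, 0.2384]
ee_rot: [[0.002, 1.0, 0.0], [1.0, -0.002, 0.0], [0.0, 0.0, -1.0]]
wrist_force: [0.8, 0.6, 0.2]
grip_width: 1.002
grasp_force: 0.0
```

>>> jog_arm:
  moves: "54 20 0 0 0 0 0;54 20 0 0 0 0 0;54 20 0 0 0 0 0;54 20 0 0 0 0 0;54 20 0 0 0 0 0;54 20 0 0 0 0 0;54 20 0 0 0 0 0;54 20 0 0 0 0 0;54 20 0 0 0 0 0;54 20 0 0 0 0 0"

```text
clock: 2.7
position: [0.46, 0.0585, 0.2389]
ee_rot: [[0.001, 1.0, 0.001], [1.0, -0.001, -0.0], [-0.0, 0.001, -1.0]]
wrist_force: [0.5, 0.4, 0.2]
grip_width: 1.001
grasp_force: 0.0
```

>>> jog_arm:
  moves: "54 20 0 0 0 0 0;28 15 0 0 0 0 0;0 0 0 0 0 0 0"

```text
clock: 3.08
position: [0.4951, 0.1402, 0.2384]
ee_rot: [[-0.002, 1.0, -0.001], [1.0, 0.002, -0.0], [-0.0, -0.001, -1.0]]
wrist_force: [0.1, 0.1, -0.1]
grip_width: 1.003
grasp_force: 0.0
```

Run:
```python
from h import *
w=cams.read_camera("wrist");cv2.imwrite("pics/w1.png",w["color"])
print(w["fx"],w["cx"],w["cy"],w["camera_from_world"],bot.get_obs()["qpos"].round(1))
t=cams.read_camera("top");s=cams.read_camera("scene")
def tri(a,b):
    A=np.zeros((3,3));B=np.zeros(3)
    for o,d in(a,b):
        d=d/np.linalg.norm(d);M=np.eye(3)-np.outer(d,d);A+=M;B+=M@o
    return np.linalg.solve(A,B)
print("pot ball",tri(ray(t,195,191.5),ray(s,346,197)))
print("pot at wrist px",proj(w,[.5,.17,.051]))
```

```text
291.0677480689829 279.21714364016697 218.87387007004284 [[ 9.99999615e-01  8.49827638e-04 -2.17372709e-04 -4.96030277e-01]
 [-8.76147321e-04  9.55595948e-01 -2.94678835e-01 -9.27055633e-02]
 [-4.27057377e-05  2.94678912e-01  9.55596325e-01 -4.30797853e-01]
 [ 0.00000000e+00  0.00000000e+00  0.00000000e+00  1.00000000e+00]] [ 12.9  -2.4 111.3  -0.   71.2  12.9]
pot ball [0.49920335 0.16910871 0.05012313]
pot at wrist px (np.float64(282.8143368689857), np.float64(171.28521046478645))
```

View pics/w1.png

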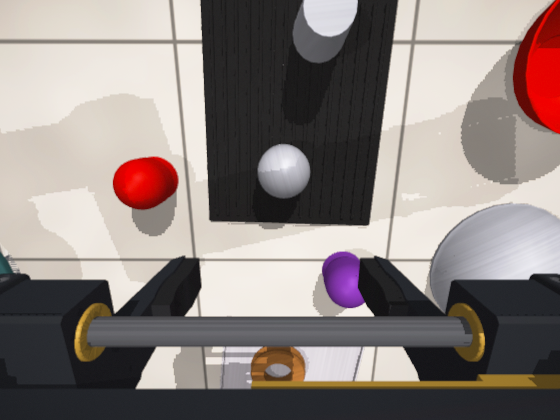

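The wrist view shows the pot at (284,171), matching the triangulation. The mat's near corners are at (210,221) and (369,224), and its left and right edges reach the top of the picture at about (202,0) and (397,0).

Run:
```python
from h import *
w=cams.read_camera("wrist")
print("pot",onz(w,284,171,.051))
h=w["color"].max(2);
# dark edges of mat per row
L=[];R=[]
for v in range(20,200,6):
    r=h[v]<60; i=240
    a=200-30+np.argmax(r[170:260]); 
    b=430-np.argmax(r[430:340:-1])
    L.append(onz(w,a,v,.005));R.append(onz(w,b,v,.005))
for E in(L,R):
    E=np.array(E);p=np.polyfit(E[:,1],E[:,0],1);res=E[:,0]-np.polyval(p,E[:,1]);k=abs(res)<.004
    p=np.polyfit(E[k,1],E[k,0],1);print("dx/dy deg",np.degrees(np.arctan(p[0])),"x at y=.17",np.polyval(p,.17),k.sum())
print([onz(w,*q,.005).round(4) for q in((210,221),(369,224))])
```

```text
pot [0.50044349 0.16762402 0.051     ]
dx/dy deg 1.6630589581958677 x at y=.17 0.40381977710566214 30
dx/dy deg 1.7710377625379172 x at y=.17 0.619491988631995 30
[array([0.4001, 0.0935, 0.005 ]), array([0.6178, 0.0886, 0.005 ])]
```

>>> jog_arm:
  moves: "0 0 0 0 0 1.8 0;0 0 0 0 9 0 0;0 0 0 0 9 0 0;0 0 0 0 9 0 0;0 0 0 0 9 0 0;0 0 0 0 9 0 0;-40 1 20 0 0 0 0;-40 2 25 0 0 0 0;0 0 0 0 0 0 0"

```text
clock: 4.4
position: [0.4945, 0.113, 0.1475]
ee_rot: [[0.031, 0.999, 0.02], [0.705, -0.036, 0.708], [0.708, -0.008, -0.706]]
wrist_force: [-1.2, -0.3, -0.1]
grip_width: 0.999
grasp_force: 0.0
```

```bash
cat >> h.py <<'E'
def need(G,back=0):
    """shift in tool axes (mm) that brings the grasp point to G (minus back mm along z)"""
    o=bot.get_obs();R=np.array(o["ee_rot"]);p=np.array(o["position"])
    g=p-R[:,2]*bot.grip_depth
    print("grasp pt",g.round(4),"qpos",np.round(o["qpos"],1),"F",np.round(o["wrist_force"],1),"w",round(o["grip_width"]*88,1))
    print("R",R.round(3).tolist());print("shift",(R.T@(np.array(G)-g)*1e3-[0,0,back]).round(1))
E
python3 -c "
from h import *
need([.5,.168,.041],60)"
```

```text
grasp pt [0.4942 0.0998 0.1607] qpos [-17.5   8.5 122.2  45.8  71.7 -39.2] F [-1.2 -0.3 -0.1] w 87.9
R [[0.031, 0.999, 0.02], [0.705, -0.036, 0.708], [0.708, -0.008, -0.706]]
shift [-36.5   4.4  72.9]
```

>>> jog_arm:
  moves: "-36.5 4.4 0 0 0 0 0;0 0 45 0 0 0 0;0 0 45 0 0 0 0;0 0 0 0 0 0 0"

```text
clock: 4.9
position: [0.5013, 0.1531, 0.0611]
ee_rot: [[0.024, 1.0, 0.02], [0.706, -0.031, 0.708], [0.708, -0.003, -0.706]]
wrist_force: [-0.1, -0.3, -0.4]
grip_width: 1.002
grasp_force: 0.0
```

```bash
python3 -c "
from h import *
need([.5,.168,.041],0)
w=cams.read_camera('wrist');cv2.imwrite('pics/w2.png',w['color'])"
```

```text
grasp pt [0.5009 0.1398 0.0743] qpos [-12.9  16.6 124.4  51.5  62.5 -45.7] F [-0.1 -0.3 -0.4] w 88.2
R [[0.024, 1.0, 0.02], [0.706, -0.031, 0.708], [0.708, -0.003, -0.706]]
shift [-3.7 -1.7 43.4]
```

View pics/w2.png

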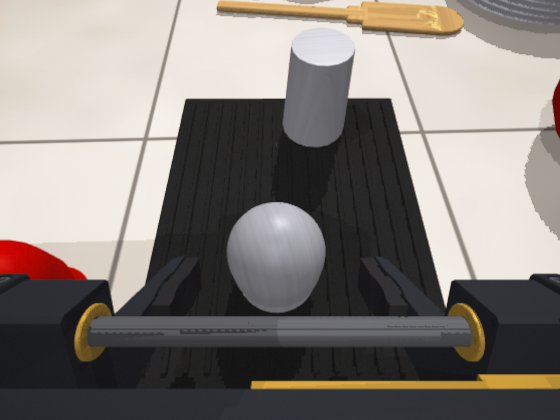

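The wrist view shows the pot centred between the open fingers, at about (276,255). I'll advance and close.

>>> jog_arm:
  moves: "-3.7 -1.7 0 0 0 0 0;0 0 22 0 0 0 0;0 0 21 0 0 0 0;0 0 0 0 0 0 0;0 0 0 0 0 0 255;0 0 0 0 0 0 255;0 0 0 0 0 0 255;0 0 0 0 0 0 255;0 0 0 0 0 0 255;0 0 0 0 0 0 255"

```text
clock: 6.2
position: [0.502, 0.179, 0.0281]
ee_rot: [[0.023, 0.999, 0.023], [0.707, -0.033, 0.707], [0.707, 0.0, -0.707]]
wrist_force: [-2.0, -1.5, 2.5]
grip_width: 0.66
grasp_force: 30.0
```

```bash
python3 -c "
from h import *
need([.505,.168,.1],0)"
```

```text
grasp pt [0.5015 0.1658 0.0413] qpos [-10.   19.8 125.2  55.2  58.5 -48.3] F [-2.  -1.5  2.5] w 58.1
R [[0.023, 0.999, 0.023], [0.707, -0.033, 0.707], [0.707, 0.0, -0.707]]
shift [ 43.1   3.4 -39.9]
```

>>> jog_arm:
  moves: "10 0 -10 0 0 0 255;16 0 -16 0 0 0 255;16 0 -16 0 0 0 255;0 0 0 0 -7.5 0 255;0 0 0 0 -7.5 0 255;0 0 0 0 -7.5 0 255;0 0 0 0 -7.5 0 255;0 0 0 0 -7.5 0 255;0 0 0 0 -7.5 0 255;0 0 0 0 -7.5 0 255"

```text
clock: 7.45
position: [0.502, 0.1793, 0.0886]
ee_rot: [[0.034, 0.999, -0.002], [0.99, -0.034, -0.134], [-0.134, 0.002, -0.991]]
wrist_force: [-1.3, 0.5, -1.0]
grip_width: 0.658
grasp_force: 30.0
```

>>> jog_arm:
  moves: "0 0 0 0 -7.5 0 255;0 0 0 0 -7.5 0 255;0 0 0 0 -7.5 0 255;0 0 0 0 -7.5 0 255;0 0 0 0 -7.5 0 255;0 0 0 0 0 0 255;0 0 0 0 0 0 255"

```text
clock: 8.32
position: [0.5018, 0.1792, 0.0875]
ee_rot: [[0.024, 0.999, -0.023], [0.708, -0.033, -0.705], [-0.706, 0.0, -0.709]]
wrist_force: [0.3, 0.2, -1.1]
grip_width: 0.656
grasp_force: 30.0
```

```bash
python3 -c "
from h import *
need([.505,.168,.048],0)
s=cams.read_camera('scene');cv2.imwrite('pics/s2.png',cv2.resize(s['color'][120:280,240:440],None,fx=3,fy=3))"
```

```text
grasp pt [0.5023 0.1924 0.1008] qpos [ 37.3  27.6 104.  -33.5  82.1  54.2] F [ 0.3  0.2 -1.1] w 57.8
R [[0.024, 0.999, -0.023], [0.708, -0.033, -0.705], [-0.706, 0.0, -0.709]]
shift [20.   3.5 54.5]
```

View pics/s2.png

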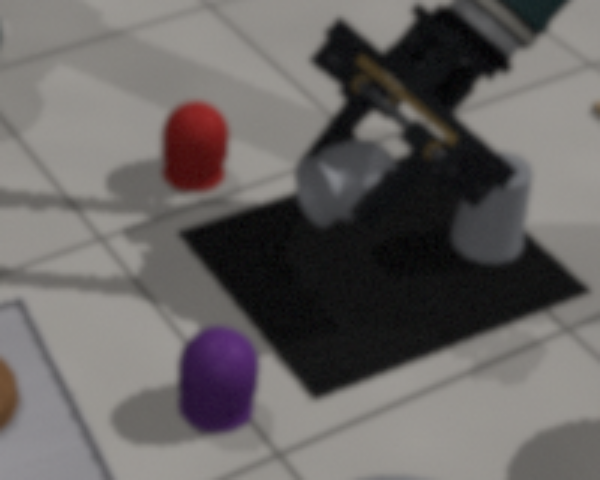

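The scene crop shows the pot held level, mouth towards −y, clear of the mat. The gripper is above the tumbler.

>>> jog_arm:
  moves: "10 1.5 20 0 0 0 255;10 2 34 0 0 0 255;3 0 3 0 0 0 255;2 0 2 0 0 0 255;0 0 0 0 0 0 255;0 0 0 0 0 0 255"

```text
clock: 9.12
position: [0.5054, 0.1559, 0.0286]
ee_rot: [[0.024, 0.999, -0.021], [0.708, -0.032, -0.706], [-0.706, 0.002, -0.708]]
wrist_force: [-0.4, -0.4, -0.5]
grip_width: 0.661
grasp_force: 30.0
```

```bash
python3 -c "
from h import *
need([.505,.168,.0385],0)"
```

```text
grasp pt [0.5058 0.1691 0.0418] qpos [ 35.5  31.4 106.2 -35.3  76.4  56.6] F [-0.4 -0.4 -0.5] w 58.2
R [[0.024, 0.999, -0.021], [0.708, -0.032, -0.706], [-0.706, 0.002, -0.708]]
shift [ 1.5 -0.8  3.2]
```

>>> jog_arm:
  moves: "1 0 1 0 0 0 255;1 0 1 0 0 0 255;0 0 0 0 0 0 255"

```text
clock: 9.5
position: [0.5055, 0.1558, 0.0281]
ee_rot: [[0.025, 0.999, -0.022], [0.706, -0.033, -0.708], [-0.708, 0.003, -0.706]]
wrist_force: [-2.7, 2.8, 12.3]
grip_width: 0.657
grasp_force: 30.0
```

>>> jog_arm:
  moves: "0.5 0 0.5 0 0 0 255;0 0 0 0 0 0 255"

```text
clock: 9.75
position: [0.5055, 0.1558, 0.028]
ee_rot: [[0.025, 0.999, -0.022], [0.705, -0.033, -0.708], [-0.709, 0.003, -0.706]]
wrist_force: [-3.7, 2.4, 14.6]
grip_width: 0.657
grasp_force: 30.0
```

>>> jog_arm:
  moves: "-0.7 0 -0.7 0 0 0 255;0 0 0 0 0 0 80;0 0 0 0 0 0 70;0 0 0 0 0 0 40;0 0 0 0 0 0 0;0 0 0 0 0 0 0;0 0 0 0 0 0 0"

```text
clock: 10.62
position: [0.5045, 0.155, 0.0252]
ee_rot: [[0.023, 0.999, -0.023], [0.707, -0.033, -0.707], [-0.707, -0.0, -0.707]]
wrist_force: [0.2, -0.9, -0.9]
grip_width: 0.998
grasp_force: 0.0
```

```bash
python3 -c "
from h import *
s=cams.read_camera('scene');t=cams.read_camera('top')
cv2.imwrite('pics/s3.png',np.hstack([cv2.resize(s['color'][120:280,260:420],None,fx=2.5,fy=2.5),cv2.resize(t['color'][120:280,100:260],None,fx=2.5,fy=2.5)]))"
```

```text
(no output)
```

View pics/s3.png

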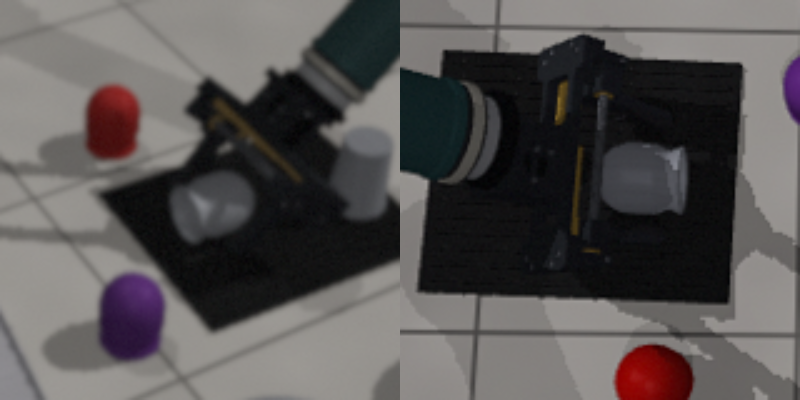

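The crops show the pot lying on its side along the ribs, mouth towards −y, and released. I'll retreat and tilt the tool the other way.

>>> jog_arm:
  moves: "0 0 -30 0 0 0 0;0 0 -45 0 0 0 0;-25 0 -45 0 0 0 0;0 0 0 0 9 0 0;0 0 0 0 9 0 0;0 0 0 0 9 0 0;0 0 0 0 9 0 0;0 0 0 0 9 0 0;0 0 0 0 9 0 0;0 0 0 0 9 0 0"

```text
clock: 11.98
position: [0.5072, 0.2221, 0.129]
ee_rot: [[0.03, 0.999, 0.013], [0.949, -0.033, 0.314], [0.314, 0.003, -0.949]]
wrist_force: [-0.3, -1.2, 0.3]
grip_width: 1.0
grasp_force: 0.0
```

>>> jog_arm:
  moves: "0 0 0 0 9 0 0;0 0 0 0 9 0 0;0 0 0 0 9 0 0;-50 0 0 0 0 0 0;-20 0 -20 0 0 0 0;0 0 -20 0 0 0 0;0 0 0 0 0 0 0"

```text
clock: 12.85
position: [0.5061, 0.1436, 0.1087]
ee_rot: [[0.021, 0.999, 0.027], [0.707, -0.034, 0.706], [0.707, 0.004, -0.707]]
wrist_force: [0.2, -0.4, -0.1]
grip_width: 0.999
grasp_force: 0.0
```

```bash
python3 -c "
from h import *
need([.505,.168,.038],60)
w=cams.read_camera('wrist');t=cams.read_camera('top')
cv2.imwrite('pics/w3.png',np.hstack([cv2.resize(w['color'],None,fx=.75,fy=.75,interpolation=3),cv2.resize(t['color'][135:255,110:250],None,fx=2.625,fy=2.625)]))
print(w['camera_from_world'].round(4).tolist())
for y in (.135,.168,.208): print(y,proj(w,[.505,y,.038]),proj(t,[.505,y,.038]))
"
```

```text
grasp pt [0.5056 0.1304 0.1219] qpos [-13.8  12.2 123.1  49.1  66.3 -41.4] F [ 0.2 -0.4 -0.1] w 87.9
R [[0.021, 0.999, 0.027], [0.707, -0.034, 0.706], [0.707, 0.004, -0.707]]
shift [-32.8  -2.2  25.9]
[[0.9994, -0.0353, 0.0043, -0.5022], [0.0292, 0.8837, 0.4671, -0.2219], [-0.0203, -0.4667, 0.8842, -0.1808], [0.0, 0.0, 0.0, 1.0]]
0.135 (np.float64(276.4737529057146), np.float64(311.39712833444423)) (np.float64(212.61608673451394), np.float64(190.50780224132532))
0.168 (np.float64(275.21637424846466), np.float64(269.3704661993277)) (np.float64(197.07767418875522), np.float64(190.3116962636929))
0.208 (np.float64(273.8962590771645), np.float64(225.24689692782408)) (np.float64(178.19874912420087), np.float64(190.07343060782028))
```

View pics/w3.png

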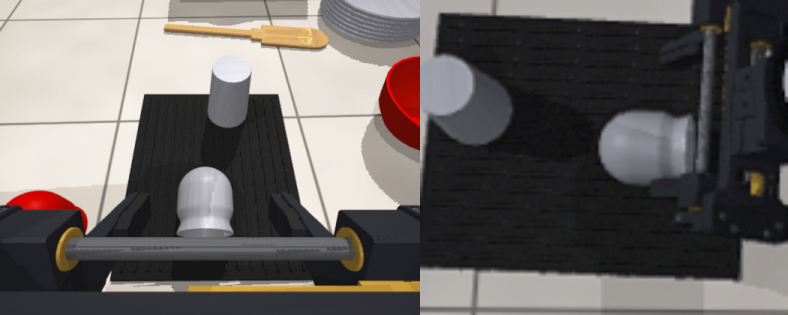

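The wrist view shows the pot at about (273,270), lying along the ribs with its mouth towards the gripper. In the top view its bottom tip is at about (178.6,191), so the belly's middle is at about (0.504, 0.167). I'll approach and grip.

>>> jog_arm:
  moves: "-33 -3.2 0 0 0 0 0;0 0 40 0 0 0 0;0 0 30 0 0 0 0;0 0 15 0 0 0 0;0 0 0 0 0 0 0"

```text
clock: 13.58
position: [0.5013, 0.1825, 0.0229]
ee_rot: [[0.022, 1.0, 0.021], [0.707, -0.03, 0.707], [0.707, -0.001, -0.707]]
wrist_force: [0.4, -0.2, 0.2]
grip_width: 0.997
grasp_force: 0.0
```

```bash
python3 -c "
from h import *
need([.504,.167,.038])"
```

```text
grasp pt [0.5009 0.1693 0.0361] qpos [ -9.6  20.4 125.2  55.6  58.1 -48.7] F [ 0.4 -0.2  0.2] w 87.7
R [[0.022, 1.0, 0.021], [0.707, -0.03, 0.707], [0.707, -0.001, -0.707]]
shift [-0.2  3.1 -2.9]
```

>>> jog_arm:
  moves: "0 2.6 -2.9 0 0 0 0;0 0 0 0 0 0 80;0 0 0 0 0 0 255;0 0 0 0 0 0 255;0 0 0 0 0 0 255;0 0 0 0 0 0 255;0 0 0 0 0 0 255;10 0 -10 0 0 0 255;30 0 -30 0 0 0 255;30 0 -30 0 0 0 255"

```text
clock: 14.82
position: [0.5045, 0.179, 0.1252]
ee_rot: [[0.024, 0.999, 0.023], [0.707, -0.034, 0.706], [0.707, -0.001, -0.708]]
wrist_force: [0.6, -0.9, -1.8]
grip_width: 0.662
grasp_force: 29.9
```

>>> jog_arm:
  moves: "0 0 0 0 -9 0 255;0 0 0 0 -9 0 255;0 0 0 0 -9 0 255;0 0 0 0 -9 0 255;0 0 0 0 -9 0 255;0 0 0 0 -9 0 255;0 0 0 0 -9 0 255;0 0 0 0 -9 0 255;0 0 0 0 -9 0 255;0 0 0 0 -9 0 255"

```text
clock: 16.08
position: [0.5053, 0.1803, 0.1252]
ee_rot: [[0.025, 0.999, -0.021], [0.705, -0.033, -0.709], [-0.709, 0.003, -0.705]]
wrist_force: [0.1, -0.6, -1.4]
grip_width: 0.668
grasp_force: 29.9
```

```bash
python3 -c "
from h import *
need([.495,-.15,.15])
o=bot.get_obs();R=o['ee_rot'];g=o['position']-R[:,2]*bot.grip_depth
for n in('scene','top'):
  c=cams.read_camera(n);print(n,'grasp px',proj(c,g),'up',proj(c,g+[0,0,.033]),'ball',proj(c,g-[0,0,.01]),'bot',proj(c,g-[0,0,.04]))
  u,v=map(int,proj(c,g));cv2.imwrite('pics/%s4.png'%n,cv2.resize(c['color'][v-60:v+60,u-60:u+60],(390,390),interpolation=2))
cv2.imwrite('pics/p4.png',np.hstack([cv2.imread('pics/scene4.png'),cv2.imread('pics/top4.png')]))
"
```

```text
grasp pt [0.5057 0.1935 0.1384] qpos [ 37.3  25.2 102.9 -33.6  85.2  52.4] F [ 0.1 -0.6 -1.4] w 58.8
R [[0.025, 0.999, -0.021], [0.705, -0.033, -0.709], [-0.709, 0.003, -0.705]]
shift [-250.6    0.6  235.5]
scene grasp px (np.float64(360.41252461431407), np.float64(166.46405765925044)) up (np.float64(362.11628440123445), np.float64(154.87988848385598)) ball (np.float64(359.90931692789655), np.float64(169.88545721015555)) bot (np.float64(358.4346615776456), np.float64(179.91190412118732))
top grasp px (np.float64(174.0986691268389), np.float64(178.02834126408644)) up (np.float64(169.8574635442426), np.float64(173.44524836863167)) ball (np.float64(175.31358620759914), np.float64(179.34119387944833)) bot (np.float64(178.77970731133334), np.float64(183.08672205438424))
```

View pics/p4.png

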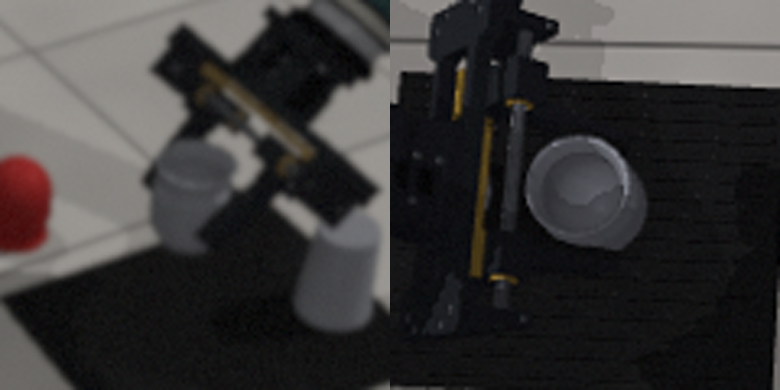

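The pot is now mouth up and about upright, with the mouth centre at crop (197,165) in scene and (578,190) in top. I'll carry it over the stand.

>>> jog_arm:
  moves: "-15 0 14 0 0 0 255;-31 0 29 0 0 0 255;-31 0 29 0 0 0 255;-31 0 29 0 0 0 255;-31 0 29 0 0 0 255;-31 0 29 0 0 0 255;-31 0 29 0 0 0 255;-31 0 29 0 0 0 255;-15 0 15 0 0 0 255;0 0 0 0 0 0 255"

```text
clock: 17.42
position: [0.4918, -0.1623, 0.1364]
ee_rot: [[0.029, 0.999, -0.025], [0.707, -0.038, -0.706], [-0.706, 0.003, -0.708]]
wrist_force: [-0.4, 0.8, -1.2]
grip_width: 0.662
grasp_force: 29.9
```

```bash
python3 -c "
from h import *
T=np.eye(4);T[:3]=[[9.99999615e-01,8.49827638e-04,-2.17372709e-04,-4.96030277e-01],[-8.76147321e-04,9.55595948e-01,-2.94678835e-01,-9.27055633e-02],[-4.27057377e-05,2.94678912e-01,9.55596325e-01,-4.30797853e-01]]
c=dict(fx=291.07,fy=291.07,cx=279.2,cy=218.87,camera_from_world=T)
im=cv2.imread('pics/w1.png');h=cv2.cvtColor(im,cv2.COLOR_BGR2HSV)
m=((h[...,0]>5)&(h[...,0]<22)&(h[...,1]>110));m[:,:240]=0;m[:,315:]=0;m[:342]=0;m[384:]=0
ys,xs=np.nonzero(m);print('outer u range',xs.min(),xs.max(),'hole approx w1',onz(c,279,369,.023), 'outer mid',onz(c,(xs.min()+xs.max())/2,366,.012))
need([.494,-.149,.09])
o=bot.get_obs();R=o['ee_rot'];g=o['position']-R[:,2]*bot.grip_depth
for n in('scene','top'):
  c=cams.read_camera(n);print(n,proj(c,g),'up',proj(c,g+[0,0,.033]),'ball',proj(c,g-[0,0,.01]),'bot',proj(c,g-[0,0,.04]))
  u,v=map(int,proj(c,g));print(u,v);cv2.imwrite('pics/%s5.png'%n,cv2.resize(c['color'][v-40:v+80,u-60:u+60],(390,390),interpolation=2))
cv2.imwrite('pics/p5.png',np.hstack([cv2.imread('pics/scene5.png'),cv2.imread('pics/top5.png')]))
"
```

```text
outer u range 251 314 hole approx w1 [ 0.49584393 -0.13807381  0.023     ] outer mid [ 0.50138646 -0.14292965  0.012     ]
grasp pt [ 0.4923 -0.1491  0.1496] qpos [  6.    9.6 122.3 -49.7  66.4  36.8] F [-0.4  0.8 -1.2] w 58.3
R [[0.029, 0.999, -0.025], [0.707, -0.038, -0.706], [-0.706, 0.003, -0.708]]
shift [42.2  1.5 42.1]
scene (np.float64(222.78718382804445), np.float64(205.92709091589427)) up (np.float64(221.62142930309813), np.float64(193.85146088427956)) ball (np.float64(223.13046057830485), np.float64(209.482970773869)) bot (np.float64(224.1337440681305), np.float64(219.87562204024096))
222 205
top (np.float64(356.0769939441115), np.float64(185.94120586534382)) up (np.float64(359.935679382611), np.float64(181.68843002133264)) ball (np.float64(354.97195263558615), np.float64(187.1591058622294)) bot (np.float64(351.82003951226767), np.float64(190.63292621035373))
356 185
```

View pics/p5.png

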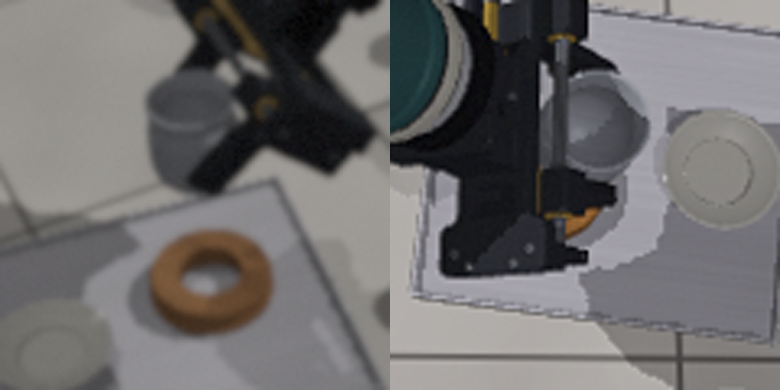

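The scene crop shows the stand's top centred at about (211,272), which is pixel (226.9,248.7), with the pot upright above it. I'll check the alignment by numbers, as ten pictures have now been viewed.

```bash
python3 -c "
from h import *
c=cams.read_camera('scene');t=cams.read_camera('top')
print('stand from scene',onz(c,226.9,248.7,.023))
p=np.array(proj(c,[.494,-.149,.023]));print(p,proj(t,[.494,-.149,.023]))
# outer ring extents in scene: widest u range is unbiased laterally
h=cv2.cvtColor(c['color'],cv2.COLOR_BGR2HSV);m=(h[...,0]>5)&(h[...,0]<22)&(h[...,1]>110);m[:230]=0;m[275:]=0;m[:,:195]=0;m[:,260:]=0
ys,xs=np.nonzero(m);print(xs.min(),xs.max(),ys.min(),ys.max())
# predicted extents of the ring for a centre
a=np.linspace(0,6.283,90)
for ctr in((.494,-.149),(.497,-.151),(.491,-.147)):
  Q=[proj(c,[ctr[0]+r*np.cos(b),ctr[1]+r*np.sin(b),z]) for b in a for r,z in((.041,.023),(.044,.003))];Q=np.array(Q);print(ctr,Q.min(0).round(1),Q.max(0).round(1))
h=cv2.cvtColor(cv2.imread('pics/top0.png'),cv2.COLOR_BGR2HSV);m=(h[...,0]>5)&(h[...,0]<22)&(h[...,1]>110);m[:170]=0;m[240:]=0;m[:,:310]=0;m[:,380:]=0
ys,xs=np.nonzero(m);print(xs.min(),xs.max(),ys.min(),ys.max())
for ctr in((.494,-.149),(.491,-.147)):
  Q=[proj(t,[ctr[0]+r*np.cos(b),ctr[1]+r*np.sin(b),z]) for b in a for r,z in((.041,.023),(.044,.003))];Q=np.array(Q);print(ctr,Q.min(0).round(1),Q.max(0).round(1))
# pot: bright-vs-background edges in scene row at ball height and top
for n,im,g in(('scene',c,(223,209)),('top',t,(360,181))):
  v=im['color'].max(2).astype(int)
  for dv in(-6,0,4): print(n,g[1]+dv,v[g[1]+dv,g[0]-24:g[0]+24].tolist())
"
```

```text
stand from scene [ 0.49507047 -0.15020749  0.023     ]
[227.19432304 248.21092422] (np.float64(343.8236783785999), np.float64(198.58181293828147))
209 244 237 266
(0.494, -0.149) [208.5 235.4] [247.  268.9]
(0.497, -0.151) [208.1 236.5] [246.8 270.1]
(0.491, -0.147) [208.8 234.3] [247.2 267.6]
324 362 181 219
(0.494, -0.149) [322.6 180.3] [362.5 219.8]
(0.491, -0.147) [321.7 181.7] [361.6 221.2]
scene 203 [152, 151, 152, 152, 151, 151, 152, 150, 142, 117, 90, 81, 83, 90, 94, 95, 97, 96, 91, 88, 87, 88, 90, 91, 91, 87, 83, 82, 79, 78, 76, 74, 75, 74, 69, 62, 59, 54, 48, 34, 24, 20, 18, 24, 23, 23, 23, 24]
scene 209 [152, 152, 152, 152, 152, 152, 151, 150, 142, 120, 91, 80, 78, 76, 75, 75, 76, 77, 77, 79, 76, 77, 80, 78, 79, 78, 79, 82, 87, 84, 72, 51, 31, 27, 21, 23, 21, 20, 20, 19, 15, 22, 20, 22, 29, 40, 38, 33]
scene 213 [152, 151, 152, 151, 150, 150, 150, 150, 146, 133, 107, 81, 70, 72, 73, 72, 75, 74, 77, 75, 75, 75, 75, 76, 74, 69, 57, 47, 32, 23, 21, 21, 24, 22, 21, 21, 22, 22, 21, 25, 34, 63, 96, 125, 144, 153, 155, 154]
top 175 [28, 29, 29, 27, 21, 125, 155, 119, 89, 55, 51, 57, 64, 61, 91, 97, 97, 98, 99, 99, 96, 95, 92, 90, 86, 82, 80, 78, 74, 70, 66, 91, 127, 134, 135, 129, 145, 161, 168, 168, 168, 168, 169, 169, 169, 169, 168, 168]
top 181 [28, 28, 27, 28, 27, 70, 78, 86, 95, 58, 51, 54, 59, 80, 113, 116, 114, 115, 112, 111, 109, 106, 106, 105, 103, 101, 85, 80, 78, 76, 74, 71, 69, 67, 76, 80, 79, 134, 162, 165, 166, 166, 167, 170, 130, 120, 119, 102]
top 185 [29, 26, 29, 27, 24, 71, 78, 77, 96, 58, 51, 53, 58, 82, 122, 133, 139, 138, 132, 125, 115, 94, 105, 92, 88, 87, 86, 86, 84, 81, 78, 75, 71, 69, 72, 79, 81, 86, 112, 166, 170, 169, 169, 173, 117, 96, 98, 115]
```

>>> jog_arm:
  moves: "21 0.8 21 0 0 0 255;21 0.7 21 0 0 0 255;14 0 14 0 0 0 255;7 0 7 0 0 0 255;0 0 0 0 0 0 255;0 0 0 0 0 0 255"

```text
clock: 18.38
position: [0.4958, -0.1592, 0.0463]
ee_rot: [[0.024, 0.999, -0.022], [0.707, -0.033, -0.706], [-0.707, 0.001, -0.707]]
wrist_force: [0.2, -0.8, -0.9]
grip_width: 0.665
grasp_force: 29.9
```

```bash
python3 -c "
from h import *
need([.494,-.149,.054])"
```

```text
grasp pt [ 0.4962 -0.146   0.0596] qpos [  6.4  18.8 123.6 -53.9  60.   45.9] F [ 0.2 -0.8 -0.9] w 58.5
R [[0.024, 0.999, -0.022], [0.707, -0.033, -0.706], [-0.707, 0.001, -0.707]]
shift [ 1.8 -2.2  6.1]
```

>>> jog_arm:
  moves: "-2.1 -2.2 2.1 0 0 0 255;0.7 0 0.7 0 0 0 255;0.7 0 0.7 0 0 0 255;0.7 0 0.7 0 0 0 255;0 0 0 0 0 0 255"

```text
clock: 19.0
position: [0.4932, -0.1625, 0.0442]
ee_rot: [[0.024, 0.999, -0.023], [0.705, -0.034, -0.708], [-0.708, 0.001, -0.706]]
wrist_force: [-2.2, 3.7, 7.6]
grip_width: 0.662
grasp_force: 29.8
```

>>> jog_arm:
  moves: "0.7 0 0.7 0 0 0 255;0.7 0 0.7 0 0 0 255;0 0 0 0 0 0 255"

```text
clock: 19.38
position: [0.4933, -0.1625, 0.0439]
ee_rot: [[0.025, 0.999, -0.024], [0.704, -0.035, -0.71], [-0.71, 0.001, -0.704]]
wrist_force: [-5.7, 10.5, 18.1]
grip_width: 0.661
grasp_force: 29.7
```

The ring pushes the tool towards +y and −x, so the pot sits too far towards −y and +x. I'll raise it, shift it over and lower it again.

>>> jog_arm:
  moves: "-2.1 0 -2.1 0 0 0 255;2.1 -1.5 -2.1 0 0 0 255;0.7 0 0.7 0 0 0 255;0.7 0 0.7 0 0 0 255;0 0 0 0 0 0 255"

```text
clock: 20.0
position: [0.4921, -0.1599, 0.0429]
ee_rot: [[0.024, 0.999, -0.023], [0.705, -0.033, -0.708], [-0.709, 0.001, -0.706]]
wrist_force: [0.1, -0.7, 6.9]
grip_width: 0.662
grasp_force: 29.9
```

>>> jog_arm:
  moves: "0.7 0 0.7 0 0 0 255;0.7 0 0.7 0 0 0 255;0 0 0 0 0 0 255"

```text
clock: 20.38
position: [0.4922, -0.1602, 0.0425]
ee_rot: [[0.025, 0.999, -0.023], [0.703, -0.034, -0.71], [-0.71, 0.001, -0.704]]
wrist_force: [-4.3, 4.1, 16.3]
grip_width: 0.659
grasp_force: 29.8
```

>>> jog_arm:
  moves: "-1.4 0 -1.4 0 0 0 255;0.8 -1.2 -0.8 0 0 0 255;0.7 0 0.7 0 0 0 255;0.4 0 0.4 0 0 0 255;0 0 0 0 0 0 255"

```text
clock: 21.0
position: [0.4917, -0.1592, 0.0427]
ee_rot: [[0.024, 0.999, -0.022], [0.704, -0.033, -0.71], [-0.71, 0.002, -0.704]]
wrist_force: [-0.2, -1.4, 13.2]
grip_width: 0.667
grasp_force: 29.9
```

```bash
python3 -c "
from h import *
need([.494,-.149,.053])"
```

```text
grasp pt [ 0.4921 -0.1459  0.0558] qpos [  6.5  19.  124.1 -54.3  59.9  46.8] F [-0.2 -1.4 13.2] w 58.7
R [[0.024, 0.999, -0.022], [0.704, -0.033, -0.71], [-0.71, 0.002, -0.704]]
shift [-0.1  2.   4.1]
```

>>> jog_arm:
  moves: "-0.5 0 -0.5 0 0 0 255;0 0 0 0 0 0 84;0 0 0 0 0 0 78;0 0 0 0 0 0 70;0 0 0 0 0 0 40;0 0 0 0 0 0 0;0 0 0 0 0 0 0;0 0 0 0 0 0 0;0 0 0 0 0 0 0"

```text
clock: 22.12
position: [0.4902, -0.1581, 0.0409]
ee_rot: [[0.023, 0.999, -0.023], [0.707, -0.033, -0.707], [-0.707, 0.0, -0.707]]
wrist_force: [-0.3, -0.6, 0.6]
grip_width: 0.999
grasp_force: 0.0
```

```bash
python3 -c "
from h import *
need([.4925,-.1465,.053])"
```

```text
grasp pt [ 0.4907 -0.1449  0.0541] qpos [  6.6  19.  124.3 -54.1  59.7  46.7] F [-0.3 -0.6  0.6] w 87.9
R [[0.023, 0.999, -0.023], [0.707, -0.033, -0.707], [-0.707, 0.0, -0.707]]
shift [-0.3  1.9  1.9]
```

>>> jog_arm:
  moves: "0 1.5 0 0 0 0 0;0 0 -15 0 0 0 0;0 0 -30 0 0 0 0;0 0 -45 0 0 0 0;-30 0 -50 0 0 0 0;0 0 -50 0 0 0 0;0 0 -50 0 0 0 0;0 0 0 0 0 0 0"

```text
clock: 23.12
position: [0.499, -0.0067, 0.2356]
ee_rot: [[0.026, 1.0, -0.016], [0.709, -0.029, -0.705], [-0.705, 0.007, -0.71]]
wrist_force: [0.4, -1.1, -0.3]
grip_width: 1.0
grasp_force: 0.0
```

```bash
python3 -c "
from h import *
need([.494,-.149,.053])
a0={n:cv2.imread('pics/%s0.png'%n) for n in('scene','top')}
for n in('top','scene'):
  c=cams.read_camera(n);cv2.imwrite('pics/%s6.png'%n,c['color'])
  b=np.array([.494,-.149,.043])
  P={k:np.round(proj(c,b+[0,0,z]),1) for k,z in(('ball',0),('mouth',.043),('hole',-.02))};print(n,P)
  h=cv2.cvtColor(c['color'],cv2.COLOR_BGR2HSV)
  u,v=P['mouth'].astype(int);print('gray rows around mouth')
  g=c['color'].astype(int).max(2)
  for dv in range(-24,40,3): print(v+dv,' '.join('%3d'%x for x in g[v+dv,u-28:u+29:2]))
  m=(h[...,0]>5)&(h[...,0]<22)&(h[...,1]>110);m2=np.zeros_like(m);m2[v-30:v+60,u-40:u+40]=m[v-30:v+60,u-40:u+40]
  ys,xs=np.nonzero(m2);print('ring ext',xs.min(),xs.max(),ys.min(),ys.max(),m2.sum(),'u0',u-28)
"
```

```text
grasp pt [0.4993 0.0064 0.2489] qpos [ 22.2   7.2 112.6 -40.5  83.7  37.4] F [ 0.4 -1.1 -0.3] w 88.0
R [[0.026, 1.0, -0.016], [0.709, -0.029, -0.705], [-0.705, 0.007, -0.71]]
shift [ 27.7  -2.1 248.6]
top {'ball': array([345.5, 196.7]), 'mouth': array([349.4, 192.4]), 'hole': array([343.8, 198.6])}
gray rows around mouth
168 168 169 170 171 173 174 175 174 172 170 171 171 171 170 170 170 169 169 170 170 169 169 169 168 169 169 168 169 168
171 169 168 170 171 172 173 172 173 173 172 171 171 172 173 172 173 173 174 172 171 170 169 170 168 169 169 168 168 167
174 167 167 169 169 170 171 152 152 151 152 151 151 168 173 173 170 171 171 169 169 169 168 170 169 168 169 168 169 167
177 169 170 168 168 152 150 150 151 150 150 151 151 152 152 173 172 171 172 171 169 169 169 169 170 169 167 167 166 165
180 168 168 169 154 151 152 152 153 148 148 144 149 125 112 107 108 124 165 172 170 169 169 168 167 167 167 167 167 167
183 169 169 171 150 150 147 124 114 123 114 108  95  90  97  95  92  96  95 104 162 171 169 169 168 168 169 169 169 168
186 171 171 171 151 130 113 115 111 106  94  89  93  94  
[... 3998 characters left out ...]
  68  69  68  68  65  75  89  91  89  89  92  99 123 140 141 142
255  96  95  97  97  97  92  72  71  75  76  73  66  65  61  60  60  68  89  96  96  96  94  90  88 103 125 142 143 144
258  96  97  98  98  98  97  83  65  64  70  73  73  65  62  63  63  74  96  98  96  94  86  84  93 110 126 138 142 143
261  99  97  99  99  98 100  95  79  65  61  62  66  67  64  61  63  68  80  80  75  80  84  89 109 122 124 132 142 143
264  99  99  99 101  99  98  99  98  86  73  65  64  63  63  65  63  67  73  81  85  92 106 118 123 124 125 134 142 142
267 100  98  98  99  99 101  99 100 100  98  90  80  74  80  80  83  97 105 106 118 122 124 125 125 123 129 142 144 143
ring ext 210 244 243 266 423 u0 197
```

By numbers, the mouth centre is within about 1 px of where an upright, seated pot would put it in both views, a tilt of roughly 4° at most. The ring hasn't moved and the arm is clear, so I'll hand in.

```bash
python3 -c "
from h import *
print(bot.job_done())"
```

```text
the job is handed in; nothing more can be done
None
```

The ghee pot is upright (mouth up, within about 4° by camera), seated in the ring stand's hole and released. The stand has not visibly moved, the tumbler and saucer were not touched as far as I could tell, and the job is handed in; no verdict was returned.

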